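# Blank off the bench dust outlet with its snap cap and hold the gasket squeezed

### The arm

A 6-joint arm with a two-finger parallel gripper is mounted at the origin on a cart in front of the work surface, level with it; the furniture and walls round the work are solid. World frame = base frame: x ahead of the robot, y to its left, z up, the work surface at z = 0. Lengths are in m, angles in degrees, forces in N, time in s.
With the tool pointing down it reaches from about 0.3 to 0.75 m from the base axis. Payload 8.5 kg.
Tool frame: the origin (TCP) lies between the finger pads; the fingertips stand env.finger_overhang ahead of it and the grasp point (between the pads) lies 2 mm behind it (env.finger_overhang is the distance from the TCP to the fingertips, in m); z points along the fingers, y is the line along which they close (so a half turn about z gives the same grasp; the last joint's range is limited). The gripper opens to 85 mm and grips with 20 to 120 N. Pads are 22 mm wide; open, the fingers measure 114 mm over their backs; the gripper's body (76 mm by 85 mm) begins 54 mm behind the grasp point. The pads swing forward as they close: fully open they stand 13 mm farther back than shut.
Start: joints at [61.347, 21.807, 74.336, -0, 83.858, -12.336], TCP at [0.155, 0.528, 0.248] pointing down, gripper open.
Joint ranges: [-178.18, 178.18], [-50.72, 133.34], [12.68, 142.11], [-81.47, 261.47], [9.98, 163.14], [-165.26, 165.26]. Speed limits (degrees/s): [136.94, 136.94, 180, 180, 180, 180].

### API

Orientations are given as a 3x3 rotation matrix whose columns are the frame's x, y, z axes.
In Python, from rig import env gives the robot as it stands. The module is installed in compiled form; this text tells all that it offers.
- The arm moves only by the tool jog_arm, never from a script. Its arguments are lists of equal length, an entry for each row: "hand": the finger opening in m, from 0 to 0.0854; "travel": the shift along the world's x, y, z in m, a list of three; "yaw": the turn about the world's z in rad. A call has exactly 5 rows; each row shifts and turns the commanded pose from where the row before left it; what a row does not reach is not made up. A row lasts 1/8 s, in which the tool goes at most 62.5 mm and 10.7 degrees, less where a joint would pass 70% of its speed; a pose out of reach is approached as far as the arm can. A call is refused whole if a number of a shift passes 0.0625 or a number of a turn 0.188, either way. A call with a gripper value outside its range is refused whole. The fingers move at their own pace and stop on an object; "grip_force" is the grip in N (left out, the last holds). Time passes only in rows, so rows that do not move let the fingers close, or fill a call up. It gives the time, the measured TCP pose, the force, the opening and the grip force at its end, in the units of the state.
- env.observe(): the state, without advancing time (a new reading comes with each control period).
- env.get_image(name): name is "side" or "top" or "wrist"; returns the picture (480x640x3 uint8, red, green, blue); there is no depth.
- env.calibration(name): a dict with "fx", "fy", "cx", "cy" (pixels), "position" and "rotation" of the camera in the world; the wrist camera has in their place "hand_eye" (4x4, takes a point from camera to tool coordinates, whose origin is the TCP and whose axes are the flange's). Camera axes: x right, y down, z forward; pixel columns grow to the right and rows downward; lengths in m; the calibration is good to about 2 mm. The wrist camera is an equidistant fisheye: a pixel r from the principal point sees the ray r / f radians off the axis. A picture is of the moment at which its call begins: read the wrist's pose just before it. calibration takes no time and is no camera call.
- env.close_job(): hands the job in; it is judged then, once.
The state is a dict: "time_s": time; "q": joint angles; "qvel": joint speeds; "joint_efforts": joint torques, N m; "position": TCP position; "tool_rot": TCP orientation; "ft_force": force on the tool from outside, world axes, zero at the start; "wrist_torque": the same for the moment, N m; "grip_width": finger opening in m; "gripper_force": force on a finger pad.
Only numpy, scipy, OpenCV 4.12 (cv2) and the standard library are available. Lean on these libraries where they do the work, as an engineer would, in place of code of your own. Each camera call takes 0.05 s, during which the arm holds its last target. There are 200 camera calls.

### The job

The hose is put away, so blank off the dust-extraction outlet in the bench top: lift the red cap by its handle up and off its hook, set it square over the outlet's pipe and press it straight down, without ramming it, until it clicks past the sprung balls. Do not stop at the click: keep pressing so that the rubber gasket under the cap's rim is squeezed down, and finish like that, still gripping the handle and pressing, because I am about to check the seal for leaks. Leave the grey cap hanging and everything else on the bench where it is.

Things in the scene. Friction and masses are not known exactly. Their poses are not given: they have to be found in the camera images.
- red_cap: Red round plastic blanking cap, 70 mm diameter, 87 mm tall with its handle, about 0.12 kg, hollow, open below. Origin: centre of its bottom rim; z up along its axis. Rim bore 52.6 mm (a lip 5 mm high; 61 mm wide above it), cap top at z = 37 mm. At the start it hangs upright with its handle over one of the stand's two hooks, either one, the hook passing through the handle along x.
- red_cap_handle (a point): Middle of the red cap's upright D handle, on the cap's axis, 62 mm above its rim. Two flat legs, each 16 mm deep (cap x) and 6 mm thick, 46 mm across their outer faces (cap y: grip it along y), from z = 37 to 78 mm over the rim; joined by a bar with underside at 79 and top at 87 mm.
- grey_cap: Grey cap for a smaller hose, 54 mm diameter, same height and handle as the red one, hanging on the other hook; it does not fit the outlet. Origin: centre of its bottom rim.
- cap_stand: Plywood stand fixed to the bench: base 96x240x15 mm, upright board 172 mm high and 240 mm wide at its far side (front face at x = +27 mm). Origin: on the bench under the middle of the base; +x points to the board, the two hooks stick out along -x, at y = +65 and -65 mm. Nothing stands above 172 mm.
- hook_left (a point): Where a cap's handle bar rests on the +y hook, 154 mm above the bench, 45 mm in front of the board. The hook is an 8 mm steel bar, level, turned up at its front end: tip 29 mm in front of this point (stand -x), top of tip 168 mm high. To free a cap lift it 14 mm or more (over 34 mm its top meets the bar), then draw it out along -x by 50 mm or more.
- hook_right (a point): The same point on the like hook at the stand's -y end. Mind the blue vice bolted to the bench nearer the robot: it covers x up to 0.43 m, y from 0 to 0.16 m, rear part 107 mm and jaws 140 mm high, so raise the cap before carrying it across there.
- outlet: Aluminium dust-extraction outlet fixed to the bench. Origin: on its axis at bench height, z up. Flange 112 mm diameter, 6 mm high; collar 80 mm diameter, top at z = 18 mm; a black gasket ring in it (52 to 72 mm diameter) with its top at z = 22 mm; pipe stub 50 mm diameter up to z = 42 mm, tapering to 39 mm at its open top, z = 50 mm. The cap may have any yaw on it.
- outlet_top (a point): centre of the pipe's open top, 50 mm above the bench
- outlet_balls (a point): Point on the pipe's axis level with its four sprung steel balls, 32 mm above the bench; they stick out 3.5 mm. The red cap's rim meets them 36 to 37 mm above the bench; pushing on takes 10 to 14 N; it snaps, the force dropping and the balls drawing the cap down, with the rim about 28 mm above the bench. Next the rim meets the gasket at 22 mm and can go on down to 18 mm, where it stands on the collar.
- gasket (a joint): How far the gasket ring is squeezed down, m: 0 free, 0.004 when the cap's rim stands on the collar. It springs back with about 3 N per mm; with the clicked cap let go it reads less than 0.001.
- glue_bottle: white glue bottle with an orange nozzle, 209 mm tall, standing right of the outlet; bystander
- sanding_block: brown cork sanding block, 64x110x29 mm, lying between vice and cap stand; bystander
- mallet: beech mallet lying on its side at the left edge of the bench, 310 mm long, head 70 mm high; bystander
- block_plane: grey metal block plane, 48x175x58 mm, near the front edge of the bench; bystander
- chisel_25: chisel with a wooden handle, 260 mm long, lying at the right; bystander
Not all that is in view belongs to the job. What is meant by the red_cap is not purple, and is the smaller of those in its own colour.

How it is judged (in metres and radians):
On the way, in this order (a step that is already met when the one before it is completed fails the run):
1. the gripped red cap is off its hook: touching the stand no more, its handle over 60 mm from either hook's hanging point (contact force between red_cap and cap_stand below 0.05 N and contact force between the fingers and red_cap above 1 N and distance between red_cap_handle and hook_left above 0.06 m and distance between red_cap_handle and hook_right above 0.06 m), for 0.2 s.
2. the red cap has clicked on: its lip is past the sprung balls, square and centred on the pipe (z of red_cap in the frame of outlet below 0.0245 m and horizontal distance between red_cap and outlet below 0.004 m and angle between red_cap's own z axis and vertical below 0.08 rad), for 0.1 s.
At the end, for the whole second after the job is handed in: The red cap sits clicked on the outlet, centred within 4 mm and upright within 0.08 rad, rim no more than 21.5 mm above the bench, with the gasket squeezed by more than 1.5 mm; the fingers still grip its D handle (over 2 N, grasp point within 35 mm of the handle's middle). The grey cap still hangs (z of red_cap in the frame of outlet between 0.015 and 0.0215 m and horizontal distance between red_cap and outlet below 0.004 m and angle between red_cap's own z axis and vertical below 0.08 rad and value of joint gasket above 0.0015 m and contact force between the fingers and red_cap above 2 N and distance between the grasp point and red_cap_handle below 0.035 m and height (world z) of grey_cap above 0.06 m); the arm keeps its last pose, push and grip.
It fails at once if the cap is rammed onto the outlet (over 80 N) (contact force between red_cap and outlet above 80 N).
It fails at once if the grey cap is knocked off or away (moved over 40 mm) (distance of grey_cap from where it was at the start of the episode above 0.04 m).
It fails at once if a bystander on the bench is shoved (over 40 mm) (distance of any of glue_bottle, sanding_block, mallet, block_plane, chisel_25 from where it was at the start of the episode above 0.04 m).
It also fails if it takes over 51 s, if anything falls off the work surface, if the arm or the gripper's body presses on something with over 40 N, if the wrist force passes 120 N, or if a joint passes its speed limit or range.

## Working session

There is one attempt and no reset: what is moved stays moved. The work goes in short steps, Python scripts to look and compute and a tool call to move; the robot and the scene stay as the last step left them, time stands still between calls to the robot, and variables do not carry over. Pictures are saved under pics/ and viewed, at most 10 in all, crops included, and the job is handed in when it is done.

Besides the shell and the picture viewer there is one more tool, called by a JSON object that holds its "api" and its "payload". jog_arm: Moves the arm, as the interface text tells. Its arguments: {"type":"object","properties":{"hand":{"type":"array"},"travel":{"type":"array"},"yaw":{"type":"array"},"grip_force":{"type":"number"}},"required":["hand","travel","yaw"]}

```bash
mkdir -p pics
python3 - <<'E'
from rig import env
import cv2,numpy as np
for n in("side","top"):
    cv2.imwrite(f"pics/{n}0.png",env.get_image(n)[:,:,::-1])
    c=env.calibration(n);print(n,c)
s=env.observe();print(s["time_s"],s["position"],s["tool_rot"],s["grip_width"],env.finger_overhang)
E
```

```text
side {'fx': 486.3202015598007, 'fy': 486.3202015598007, 'cx': 312.4787397699478, 'cy': 239.90479597919463, 'position': array([ 0.18417204, -1.27077954,  0.89796344]), 'rotation': array([[ 0.97130095, -0.12326064,  0.20342387],
       [-0.23757234, -0.54434994,  0.80451384],
       [ 0.01156888, -0.82975295, -0.55801094]])}
top {'fx': 555.1730040465843, 'fy': 555.1730040465843, 'cx': 325.17574635862684, 'cy': 229.76605238731403, 'position': array([ 0.38960741, -0.12920619,  1.45780002]), 'rotation': array([[ 1.21053033e-02, -9.97507316e-01,  6.95170212e-02],
       [-9.99925860e-01, -1.21676352e-02, -4.73256399e-04],
       [ 1.31793448e-03, -6.95061382e-02, -9.97580653e-01]])}
0.1 [0.15440445 0.52761398 0.24776236] [[-9.59722382e-01  2.80949334e-01 -6.49750354e-04]
 [ 2.80949942e-01  9.59721663e-01 -1.20789182e-03]
 [ 2.84223087e-04 -1.34178814e-03 -9.99999059e-01]] 0.08527155609269658 0.017
```

View pics/side0.png

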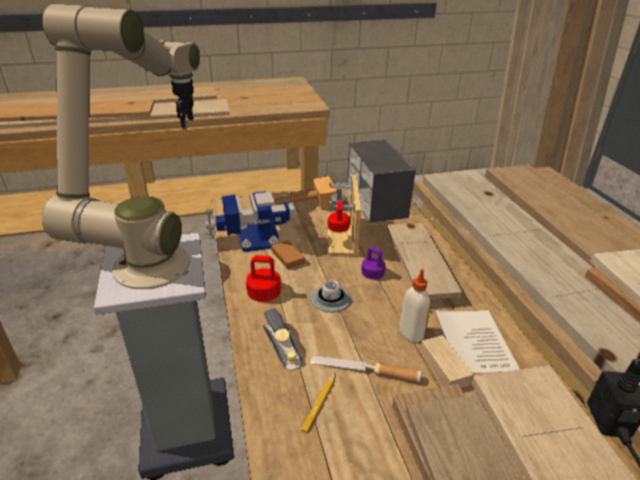

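View pics/top0.png

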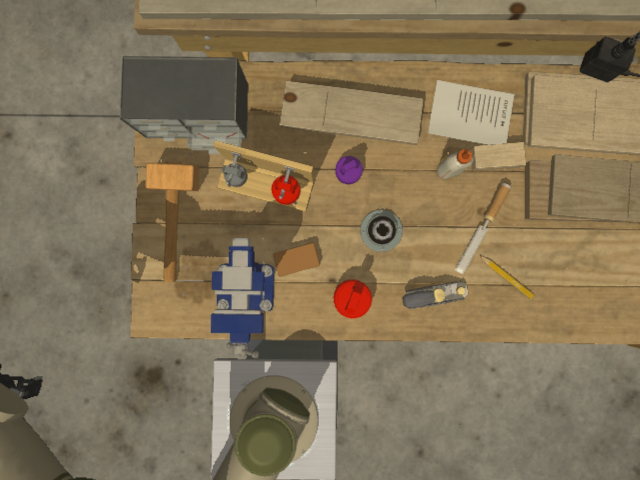

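Side view: red cap hanging at (339,220), a large red cap on the bench at (263,280), and a purple one at (373,264). Top view: the same three at (286,189), (352,298) and (349,169), the grey cap at (234,175), and the outlet at (382,229). The hanging red cap fits, since it is the smaller of the two reds and is on a hook. I'll confirm it in an enlarged crop.

Run:
```python
import cv2,numpy as np
t=cv2.imread("pics/top0.png");s=cv2.imread("pics/side0.png")
a=cv2.resize(t[135:260,210:410],None,fx=4,fy=4,interpolation=cv2.INTER_CUBIC)
cv2.imwrite("pics/topc.png",a)
b=cv2.resize(s[165:315,240:400],None,fx=4,fy=4,interpolation=cv2.INTER_CUBIC)
cv2.imwrite("pics/sidec.png",b)
```

```text
(no output)
```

View pics/topc.png

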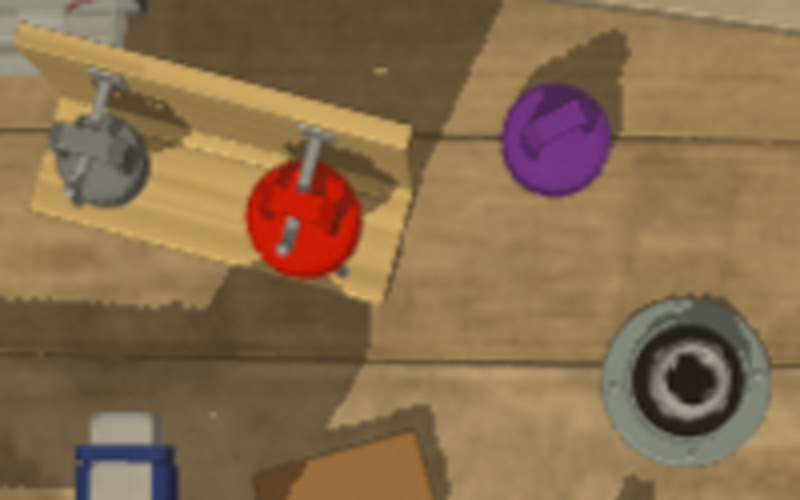

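View pics/sidec.png

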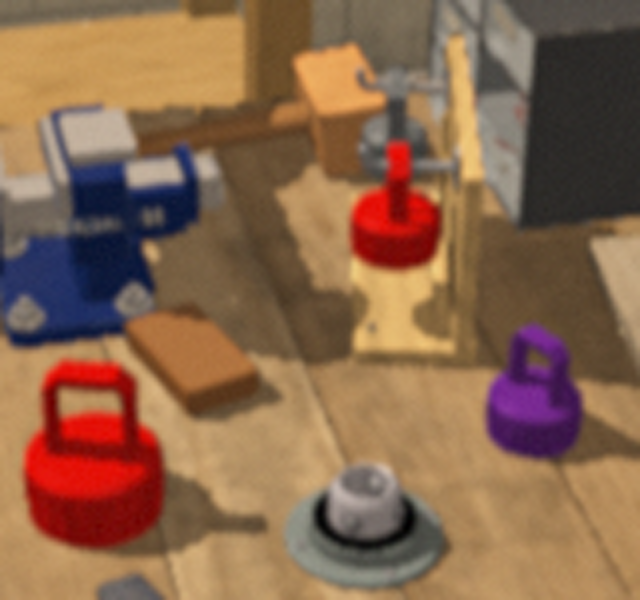

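```bash
cat > h.py <<'E'
from rig import env
import numpy as np
def pt(n,u,v,z):
    c=env.calibration(n);d=c["rotation"]@[(u-c["cx"])/c["fx"],(v-c["cy"])/c["fy"],1]
    return c["position"]+d*(z-c["position"][2])/d[2]
def px(n,p):
    c=env.calibration(n);q=c["rotation"].T@(np.array(p)-c["position"]);return q[:2]/q[2]*c["fx"]+[c["cx"],c["cy"]]
E
python3 - <<'E'
from h import *
T=lambda u,v,z:pt("top",210+(u+.5)/4-.5,135+(v+.5)/4-.5,z)
S=lambda u,v,z:pt("side",240+(u+.5)/4-.5,165+(v+.5)/4-.5,z)
a=T(20,24,.172);b=T(411,127,.172);d=a-b;print("board",a,b,np.linalg.norm(d),np.degrees(np.arctan2(d[1],d[0])))
a=T(88,75,.15)
print("cap disc top",T(304,217,.112),T(304,219,.1),"side top-disc",S(397,215,.112),"bar",T(298,208,.162),S(400,147,.162))
print("hook tip",T(284,252,.166),"hook root",T(316,132,.15))
print("flange",T(687,381,.004),"gasket",T(688,380,.022),"pipe",T(690,379,.05),"side pipe top",S(367,483,.05),"flange",S(366,535,.004))
print("grey",T(102,160,.1))
E
```

```text
board [0.68577623 0.13219891 0.172     ] [ 0.62754017 -0.09806195  0.172     ] 0.23751106157949775 75.80675544887288
cap disc top [ 0.5823148  -0.03204541  0.112     ] [ 0.58279195 -0.03120024  0.1       ] side top-disc [ 0.57907993 -0.03938529  0.112     ] bar [ 0.5804438  -0.03203651  0.162     ] [ 0.58448016 -0.0217143   0.162     ]
hook tip [ 0.55379592 -0.02458967  0.166     ] hook root [ 0.62790773 -0.04105775  0.15      ]
flange [ 0.49242923 -0.27742892  0.004     ] gasket [ 0.49181386 -0.27623869  0.022     ] pipe [ 0.49047337 -0.27463943  0.05      ] side pipe top [ 0.49075863 -0.27696583  0.05      ] flange [ 0.49132071 -0.27804048  0.004     ]
grey [0.61793505 0.09404875 0.1       ]
```

The crop confirms it: the smaller red cap is on the right hook, and the stand's yaw is about -14°. I'll move over it and then look with the wrist camera.

{"api": "jog_arm", "payload": {"hand": [0.085,0.085,0.085,0.085,0.085], "travel": [[0.03,-0.03,0.005],[0.043,-0.045,0],[0.043,-0.045,0],[0.043,-0.045,0],[0.043,-0.045,0]], "yaw": [0.036,0,0,0,0]}}

```text
time_s: 0.72
position: [0.3575, 0.3162, 0.2532]
tool_rot: [[-0.969, 0.246, -0.0], [0.246, 0.969, -0.0], [0.0, -0.0, -1.0]]
ft_force: [1.2, 0.5, -0.4]
grip_width: 0.0848
gripper_force: 0.0
```

{"api": "jog_arm", "payload": {"hand": [0.085,0.085,0.085,0.085,0.085], "travel": [[0.043,-0.045,0],[0.043,-0.045,0],[0.043,-0.045,0],[0.043,-0.045,0],[0.03,-0.045,0]], "yaw": [0,0,0,0,0]}}

```text
time_s: 1.35
position: [0.5598, 0.0909, 0.2527]
tool_rot: [[-0.969, 0.247, -0.001], [0.247, 0.969, 0.0], [0.001, -0.0, -1.0]]
ft_force: [0.1, 0.3, 0.5]
grip_width: 0.0848
gripper_force: 0.0
```

{"api": "jog_arm", "payload": {"hand": [0.085,0.085,0.085,0.085,0.085], "travel": [[0.01,-0.045,0],[0,-0.045,0],[0,-0.02,0],[0,0,0],[0,0,0]], "yaw": [0,0,0,0,0]}}

```text
time_s: 1.98
position: [0.5684, -0.0159, 0.2534]
tool_rot: [[-0.969, 0.245, -0.0], [0.245, 0.969, 0.0], [0.0, 0.0, -1.0]]
ft_force: [-0.7, 1.2, -0.0]
grip_width: 0.0851
gripper_force: 0.0
```

```bash
cat >> h.py <<'E'
def wray(s,u,v):
    c=env.calibration("wrist");H=c["hand_eye"];a=np.array([(u-c["cx"])/c["fx"],(v-c["cy"])/c["fy"]]);t=np.hypot(*a)
    d=np.r_[a/max(t,1e-9)*np.sin(t),np.cos(t)];R=np.array(s["tool_rot"])
    return np.array(s["position"])+R@H[:3,3],R@H[:3,:3]@d
def wpt(s,u,v,z):
    o,d=wray(s,u,v);return o+d*(z-o[2])/d[2]
E
python3 - <<'E'
from h import *
import cv2,pickle
s=env.observe();im=env.get_image("wrist");pickle.dump(s,open("s1.pkl","wb"))
c=env.calibration("wrist");print(c["hand_eye"],c["fx"],c["cx"],c["cy"])
cv2.imwrite("pics/w1.png",im[:,:,::-1])
E
```

```text
[[-2.32096402e-04 -9.52544895e-01 -3.04398043e-01  7.77047990e-02]
 [ 9.99999938e-01 -3.01988892e-04  1.82529393e-04  4.34800675e-04]
 [-2.65792269e-04 -3.04397982e-01  9.52544906e-01 -1.25349452e-01]
 [ 0.00000000e+00  0.00000000e+00  0.00000000e+00  1.00000000e+00]] 371.64829954431775 320.46995935348843 244.54182274921243
```

View pics/w1.png

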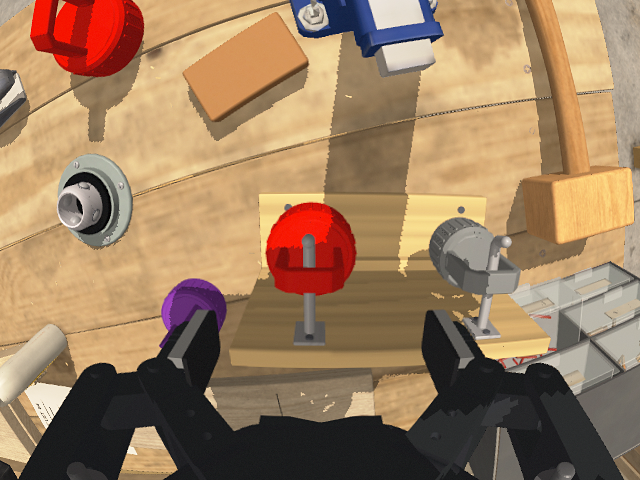

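Wrist view: red cap with its handle bar at about (275–343, 280), its hook running from tip (308,240) to root (310,335), the grey cap at (475,265), and the outlet at (78,207).

Run:
```python
from h import *
import cv2,pickle
s=pickle.load(open("s1.pkl","rb"))
for n,u,v,z in(("tip",308,240,.166),("root",310,335,.15),("barL",275,290,.162),("barR",343,290,.162),("barM",309,280,.162),("disc",311,243,.112),("pipe",78,208,.05),("gasket",82,206,.022)):print(n,wpt(s,u,v,z).round(4))
im=cv2.imread("pics/w1.png")
a=cv2.resize(im[190:310,255:365],None,fx=5,fy=5,interpolation=cv2.INTER_CUBIC);
b=cv2.resize(im[150:250,50:140],None,fx=2.4,fy=2.4,interpolation=cv2.INTER_CUBIC)
o=np.zeros((600,790,3),np.uint8);o[:,:550]=a;o[:240,560:560+216]=b;cv2.imwrite("pics/w1c.png",o)
```

```text
tip [ 0.5545 -0.0195  0.166 ]
root [ 0.6281 -0.0382  0.15  ]
barL [ 0.5829 -0.0492  0.162 ]
barR [ 0.5935 -0.0068  0.162 ]
barM [ 0.5814 -0.0261  0.162 ]
disc [ 0.5729 -0.0238  0.112 ]
pipe [ 0.4932 -0.2594  0.05  ]
gasket [ 0.4928 -0.275   0.022 ]
```

View pics/w1c.png

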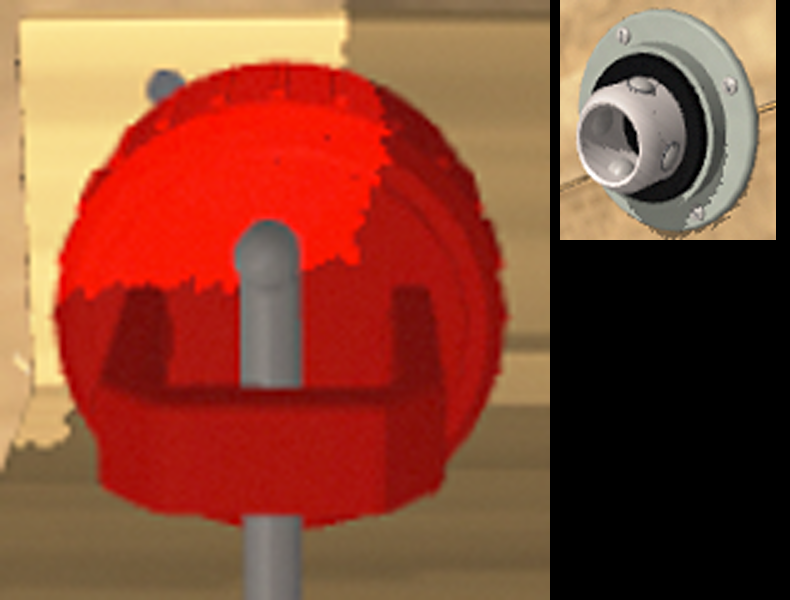

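{"api": "jog_arm", "payload": {"hand": [0.085,0.085,0.085,0.085,0.085], "travel": [[0.014,-0.012,0],[0,0,-0.03],[0,0,-0.03],[0,0,-0.03],[0,0,0]], "yaw": [0,0,0,0,0]}}

```text
time_s: 2.65
position: [0.5817, -0.0278, 0.1618]
tool_rot: [[-0.97, 0.245, -0.004], [0.245, 0.97, 0.001], [0.004, 0.0, -1.0]]
ft_force: [0.4, 0.1, 0.5]
grip_width: 0.0849
gripper_force: 0.0
```

{"api": "jog_arm", "payload": {"hand": [0.085,0.085,0.085,0.085,0.085], "travel": [[0,0,-0.013],[0,0,-0.012],[0,0,0],[0,0,0],[0,0,0]], "yaw": [0,0,0,0,0]}}

```text
time_s: 3.28
position: [0.5827, -0.0293, 0.1388]
tool_rot: [[-0.969, 0.246, 0.001], [0.246, 0.969, -0.0], [-0.001, -0.0, -1.0]]
ft_force: [-0.2, 0.5, 0.9]
grip_width: 0.0854
gripper_force: 0.0
```

Run:
```python
from h import *
import cv2
cv2.imwrite("pics/w2.png",env.get_image("wrist")[:,:,::-1])
```

```text
(no output)
```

View pics/w2.png

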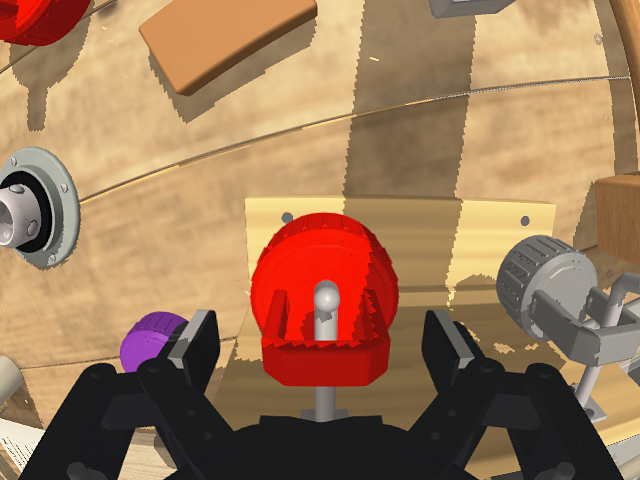

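Fingers straddle the handle: the bar is at (262–390, 345–385), with pads either side at (200,340) and (440,340). A quick depth check along x before closing:

Run:
```python
from h import *
s=env.observe();R=s["tool_rot"]
for v in(345,358,385):
    p=wpt(s,326,v,.162);print(v,(R.T@(p-s["position"])).round(4))
```

```text
345 [ 0.0109  0.0022 -0.0233]
358 [ 0.0057  0.0023 -0.0233]
385 [-0.0061  0.0024 -0.0233]
```

{"api": "jog_arm", "payload": {"hand": [0.085,0.06,0.044,0.04,0.04], "travel": [[-0.002,0.003,0],[0,0,0],[0,0,0],[0,0,0],[0,0,0]], "yaw": [0,0,0,0,0], "grip_force": 70}}

```text
time_s: 3.95
position: [0.5808, -0.0261, 0.1387]
tool_rot: [[-0.969, 0.246, 0.001], [0.246, 0.969, -0.0], [-0.001, 0.0, -1.0]]
ft_force: [-0.1, 0.8, 4.1]
grip_width: 0.0455
gripper_force: 71.2
```

{"api": "jog_arm", "payload": {"hand": [0.04,0.04,0.04,0.04,0.04], "travel": [[0,0,0],[0,0,0],[0,0,0],[0,0,0],[0,0,0]], "yaw": [0,0,0,0,0]}}

```text
time_s: 4.58
position: [0.5808, -0.0261, 0.1387]
tool_rot: [[-0.969, 0.246, 0.001], [0.246, 0.969, -0.0], [-0.001, 0.0, -1.0]]
ft_force: [-0.0, 2.2, 5.3]
grip_width: 0.0454
gripper_force: 71.4
```

{"api": "jog_arm", "payload": {"hand": [0.04,0.04,0.04,0.04,0.04], "travel": [[0,0,0.012],[0,0,0.012],[0,0,0],[-0.0145,0.0037,0],[-0.0145,0.0037,0]], "yaw": [0,0,0,0,0]}}

```text
time_s: 5.2
position: [0.5509, -0.0187, 0.1619]
tool_rot: [[-0.969, 0.246, -0.001], [0.246, 0.969, 0.0], [0.001, -0.0, -1.0]]
ft_force: [-0.0, 0.4, -1.5]
grip_width: 0.0454
gripper_force: 71.5
```

{"api": "jog_arm", "payload": {"hand": [0.04,0.04,0.04,0.04,0.04], "travel": [[-0.0145,0.0037,0],[-0.0145,0.0037,0],[-0.0145,0.0037,0],[-0.0145,0.0037,0],[0,0,0]], "yaw": [0,0,0,0,0]}}

```text
time_s: 5.82
position: [0.4929, -0.0038, 0.1623]
tool_rot: [[-0.969, 0.246, -0.001], [0.246, 0.969, 0.0], [0.001, -0.0, -1.0]]
ft_force: [0.7, 0.6, -1.9]
grip_width: 0.0456
gripper_force: 71.5
```

{"api": "jog_arm", "payload": {"hand": [0.04,0.04,0.04,0.04,0.04], "travel": [[0,0,0],[0,0,0.02],[0,0,0.02],[0,0,0],[0,0,0]], "yaw": [0,0,0,0,0]}}

```text
time_s: 6.45
position: [0.4934, -0.004, 0.2015]
tool_rot: [[-0.969, 0.246, -0.001], [0.246, 0.969, 0.0], [0.001, -0.0, -1.0]]
ft_force: [0.6, 0.7, -1.0]
grip_width: 0.0453
gripper_force: 71.7
```

{"api": "jog_arm", "payload": {"hand": [0.04,0.04,0.04,0.04,0.04], "travel": [[0,-0.03,0],[0.01,-0.05,0],[0.01,-0.05,0],[0.01,-0.05,0],[0.01,-0.05,0]], "yaw": [0,0,0,0,0]}}

```text
time_s: 7.08
position: [0.5335, -0.2356, 0.2011]
tool_rot: [[-0.969, 0.246, -0.001], [0.246, 0.969, 0.001], [0.002, 0.001, -1.0]]
ft_force: [-0.1, 0.2, -0.8]
grip_width: 0.0451
gripper_force: 71.8
```

{"api": "jog_arm", "payload": {"hand": [0.04,0.04,0.04,0.04,0.04], "travel": [[0.01,-0.045,0],[0,-0.012,0],[0,0,0],[0,0,0],[0,0,0]], "yaw": [0,0,0,0,0]}}

```text
time_s: 7.7
position: [0.5436, -0.2898, 0.2026]
tool_rot: [[-0.97, 0.245, 0.0], [0.245, 0.97, 0.0], [-0.0, 0.0, -1.0]]
ft_force: [-0.7, -0.9, -2.0]
grip_width: 0.0448
gripper_force: 72.0
```

Run:
```python
from h import *
import cv2,pickle
s=env.observe();pickle.dump(s,open("s3.pkl","wb"))
cv2.imwrite("pics/w3.png",env.get_image("wrist")[:,:,::-1]);print(s["position"])
```

```text
[ 0.54360415 -0.2897773   0.20258022]
```

View pics/w3.png

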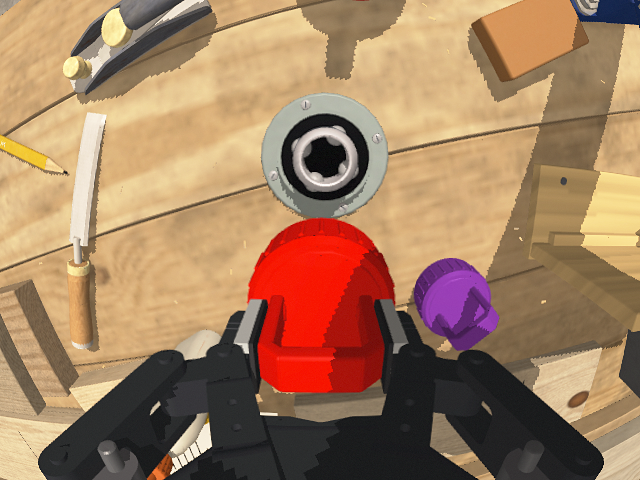

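Wrist view, from directly above: outlet flange spans (261–388, 94–219) and the pipe (292–358, 125–192). The held cap spans columns 248–395, with its front edge at row 218. I'll fit both to the model circles.

```bash
cat >> h.py <<'E'
def wpx(s,P):
    c=env.calibration("wrist");H=c["hand_eye"];R=np.array(s["tool_rot"])
    p=(np.atleast_2d(P)-s["position"])@R;q=(p-H[:3,3])@H[:3,:3]
    t=np.arctan2(np.hypot(q[:,0],q[:,1]),q[:,2]);k=t/np.hypot(q[:,0],q[:,1])*c["fx"]
    return q[:,:2]*k[:,None]+[c["cx"],c["cy"]]
A=np.linspace(0,2*np.pi,181)
def ext(s,x,y,cs):
    P=np.vstack([np.c_[x+r*np.cos(A),y+r*np.sin(A),0*A+z] for r,z in cs]);p=wpx(s,P)
    return np.array([p[:,0].min(),p[:,0].max(),p[:,1].min(),p[:,1].max()])
E
python3 - <<'E'
from h import *
import pickle
from scipy.optimize import least_squares as L
s=pickle.load(open("s3.pkl","rb"));R=s["tool_rot"];t=s["position"]
def fit(n,m,cs,x0):
    m=np.array(m,float);k=~np.isnan(m)
    r=L(lambda p:(ext(s,*p,cs)-m)[k],x0);print(n,r.x.round(4),"resid",r.fun.round(1),"tool",((np.r_[r.x,t[2]]-t)@R).round(4))
fit("flange",[261,388.5,93.5,219],[(.056,.006),(.056,0)],[.49,-.276])
fit("gasket",[282,368.5,114,200],[(.036,.022)],[.49,-.276])
fit("pipe",[291.5,358.5,125,192],[(.025,.042),(.0195,.05)],[.49,-.276])
z=t[2]-.0637
fit("cap",[248,395,217,np.nan],[(.035,z),(.035,z+.036)],t[:2])
fit("cap",[248,395,217,np.nan],[(.035,z),(.035,z+.033)],t[:2])
E
```

```text
flange [ 0.4925 -0.2724] resid [-0.7  0.7 -0.9  1. ] tool [ 0.0538  0.0043 -0.    ]
gasket [ 0.4916 -0.272 ] resid [-0.6  0.6 -0.3  0.3] tool [ 0.0548  0.0045 -0.    ]
pipe [ 0.491  -0.2724] resid [ 0.9 -0.9  1.3 -1.3] tool [ 0.0553  0.004  -0.    ]
cap [ 0.5465 -0.2895] resid [-1.3  1.3  0.2] tool [-0.0027  0.001   0.    ]
cap [ 0.5464 -0.2895] resid [-0.2  0.2  0. ] tool [-0.0026  0.001   0.    ]
```

{"api": "jog_arm", "payload": {"hand": [0.04,0.04,0.04,0.04,0.04], "travel": [[-0.027,0.008,0],[-0.027,0.009,0],[0,0,-0.025],[0,0,-0.025],[0,0,-0.02]], "yaw": [0,0,0,0,0]}}

```text
time_s: 8.38
position: [0.4894, -0.2733, 0.1317]
tool_rot: [[-0.969, 0.246, -0.0], [0.246, 0.969, 0.0], [0.0, 0.0, -1.0]]
ft_force: [0.1, 0.0, -1.8]
grip_width: 0.0452
gripper_force: 72.0
```

{"api": "jog_arm", "payload": {"hand": [0.04,0.04,0.04,0.04,0.04], "travel": [[0,0,-0.008],[0,0,0],[0,0,0],[0,0,0],[0,0,0]], "yaw": [0,0,0,0,0]}}

```text
time_s: 9.0
position: [0.4896, -0.2741, 0.1247]
tool_rot: [[-0.969, 0.246, 0.001], [0.246, 0.969, -0.0], [-0.001, -0.0, -1.0]]
ft_force: [-0.1, 0.1, -0.5]
grip_width: 0.0449
gripper_force: 72.0
```

Run:
```python
from h import *
import cv2
print(env.observe()["position"])
a=env.get_image("side")[:,:,::-1];b=env.get_image("top")[:,:,::-1]
o=np.hstack([cv2.resize(a[240:320,290:370],None,fx=5,fy=5,interpolation=2),cv2.resize(b[180:260,340:420],None,fx=5,fy=5,interpolation=2)])
cv2.imwrite("pics/chk.png",o)
```

```text
[ 0.48961846 -0.27405952  0.12470264]
```

View pics/chk.png

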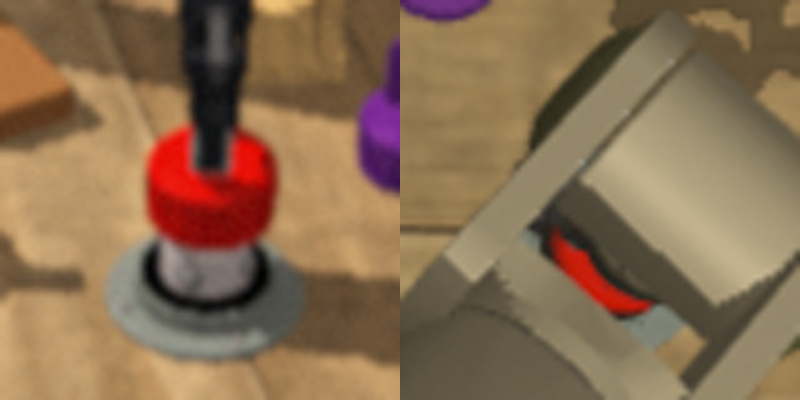

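Side crop: cap spans columns 145–277 with its bottom edge at row 248, and the flange spans 106–307. The top view is blocked by the arm. I'll compute the relative offset.

Run:
```python
from h import *
from scipy.optimize import least_squares as L
def e(x,y,cs):
    P=[px("side",[x+r*np.cos(a),y+r*np.sin(a),z]) for r,z in cs for a in A];P=(np.array(P)-[290,240]+.5)*5-.5
    return np.array([P[:,0].min(),P[:,0].max(),P[:,1].max()])
zr=.1247-.0637
for n,m,cs in(("flange",[106,307,358],[(.056,.006),(.056,0)]),("cap",[145,277,249],[(.035,zr),(.035,zr+.034)])):
    r=L(lambda p:e(*p,cs)-m,[.49,-.275]);print(n,r.x.round(4),r.fun.round(1))
```

```text
Traceback (most recent call last):
  File "h.py", line 7, in px
    c=env.calibration(n);q=c["rotation"].T@(np.array(p)-c["position"]);return q[:2]/q[2]*c["fx"]+[c["cx"],c["cy"]]
ValueError: time passes only in moves, steps and waits
```

Run:
```python
from rig import env
import numpy as np
from scipy.optimize import least_squares as L
c=env.calibration("side");A=np.linspace(0,2*np.pi,181)
def e(x,y,cs):
    P=np.vstack([np.c_[x+r*np.cos(A),y+r*np.sin(A),0*A+z] for r,z in cs]);q=(P-c["position"])@c["rotation"]
    P=q[:,:2]/q[:,2:]*c["fx"]+[c["cx"],c["cy"]];P=(P-[290,240]+.5)*5-.5
    return np.array([P[:,0].min(),P[:,0].max(),P[:,1].max()])
zr=.1247-.0637
for n,m,cs in(("flange",[106,307,358],[(.056,.006),(.056,0)]),("cap",[145,277,249],[(.035,zr),(.035,zr+.034)])):
    r=L(lambda p:e(*p,cs)-m,[.49,-.275]);print(n,r.x.round(4),r.fun.round(1))
```

```text
flange [ 0.4927 -0.2706] [ 0.6 -0.6  0.1]
cap [ 0.4919 -0.2726] [ 0.6 -0.6  0. ]
```

{"api": "jog_arm", "payload": {"hand": [0.04,0.04,0.04,0.04,0.04], "travel": [[0.0007,0.0015,0],[0,0,-0.005],[0,0,-0.005],[0,0,-0.005],[0,0,0]], "yaw": [0,0,0,0,0]}}

```text
time_s: 9.72
position: [0.49, -0.2723, 0.1087]
tool_rot: [[-0.969, 0.246, -0.001], [0.246, 0.969, 0.001], [0.001, 0.0, -1.0]]
ft_force: [-0.0, 0.8, -1.4]
grip_width: 0.0452
gripper_force: 72.0
```

{"api": "jog_arm", "payload": {"hand": [0.04,0.04,0.04,0.04,0.04], "travel": [[0,0,-0.003],[0,0,-0.003],[0,0,0],[0,0,0],[0,0,0]], "yaw": [0,0,0,0,0]}}

```text
time_s: 10.35
position: [0.4902, -0.2725, 0.1034]
tool_rot: [[-0.969, 0.246, -0.0], [0.246, 0.969, 0.0], [0.0, -0.0, -1.0]]
ft_force: [-0.7, 0.4, -1.7]
grip_width: 0.0453
gripper_force: 72.0
```

The rim is around the pipe with no side force. Now to press on gently.

{"api": "jog_arm", "payload": {"hand": [0.04,0.04,0.04,0.04,0.04], "travel": [[0,0,-0.002],[0,0,-0.002],[0,0,-0.002],[0,0,-0.001],[0,0,0]], "yaw": [0,0,0,0,0], "grip_force": 90}}

```text
time_s: 10.98
position: [0.4901, -0.2729, 0.0974]
tool_rot: [[-0.969, 0.246, 0.0], [0.246, 0.969, -0.002], [-0.001, -0.001, -1.0]]
ft_force: [-3.2, 0.3, 8.6]
grip_width: 0.0447
gripper_force: 94.1
```

{"api": "jog_arm", "payload": {"hand": [0.04,0.04,0.04,0.04,0.04], "travel": [[0,0,-0.002],[0,0,-0.002],[0,0,-0.002],[0,0,0],[0,0,0]], "yaw": [0,0,0,0,0]}}

```text
time_s: 11.6
position: [0.4897, -0.2723, 0.0891]
tool_rot: [[-0.969, 0.246, -0.002], [0.246, 0.969, 0.001], [0.002, 0.001, -1.0]]
ft_force: [-1.9, -4.1, -13.1]
grip_width: 0.0445
gripper_force: 93.4
```

{"api": "jog_arm", "payload": {"hand": [0.04,0.04,0.04,0.04,0.04], "travel": [[0,0,-0.002],[0,0,-0.002],[0,0,0],[0,0,0],[0,0,0]], "yaw": [0,0,0,0,0]}}

```text
time_s: 12.22
position: [0.4901, -0.2723, 0.0862]
tool_rot: [[-0.969, 0.246, -0.0], [0.246, 0.969, 0.0], [0.0, 0.0, -1.0]]
ft_force: [-4.0, -1.8, -8.2]
grip_width: 0.0451
gripper_force: 93.9
```

{"api": "jog_arm", "payload": {"hand": [0.04,0.04,0.04,0.04,0.04], "travel": [[0,0,-0.0015],[0,0,-0.001],[0,0,0],[0,0,0],[0,0,0]], "yaw": [0,0,0,0,0]}}

```text
time_s: 12.85
position: [0.4905, -0.2725, 0.0845]
tool_rot: [[-0.969, 0.246, 0.001], [0.246, 0.969, -0.001], [-0.001, -0.0, -1.0]]
ft_force: [-4.5, 1.8, 6.2]
grip_width: 0.0448
gripper_force: 95.4
```

{"api": "jog_arm", "payload": {"hand": [0.04,0.04,0.04,0.04,0.04], "travel": [[0,0,-0.001],[0,0,0],[0,0,0],[0,0,0],[0,0,0]], "yaw": [0,0,0,0,0]}}

```text
time_s: 13.48
position: [0.4904, -0.2725, 0.0835]
tool_rot: [[-0.969, 0.246, 0.001], [0.246, 0.969, -0.001], [-0.001, -0.0, -1.0]]
ft_force: [-5.2, 2.3, 6.8]
grip_width: 0.0446
gripper_force: 95.8
```

{"api": "jog_arm", "payload": {"hand": [0.04,0.04,0.04,0.04,0.04], "travel": [[0,0,-0.001],[0,0,0],[0,0,0],[0,0,0],[0,0,0]], "yaw": [0,0,0,0,0]}}

```text
time_s: 14.1
position: [0.4905, -0.2725, 0.0828]
tool_rot: [[-0.969, 0.246, 0.001], [0.246, 0.969, -0.001], [-0.001, -0.0, -1.0]]
ft_force: [-5.4, 3.1, 8.1]
grip_width: 0.0448
gripper_force: 96.1
```

{"api": "jog_arm", "payload": {"hand": [0.04,0.04,0.04,0.04,0.04], "travel": [[0,0,-0.001],[0,0,0],[0,0,0],[0,0,0],[0,0,0]], "yaw": [0,0,0,0,0]}}

```text
time_s: 14.72
position: [0.4905, -0.2725, 0.0821]
tool_rot: [[-0.969, 0.246, 0.001], [0.246, 0.969, -0.001], [-0.001, -0.001, -1.0]]
ft_force: [-6.2, 4.1, 10.3]
grip_width: 0.045
gripper_force: 96.4
```

{"api": "jog_arm", "payload": {"hand": [0.04,0.04,0.04,0.04,0.04], "travel": [[0,0,-0.001],[0,0,0],[0,0,0],[0,0,0],[0,0,0]], "yaw": [0,0,0,0,0]}}

```text
time_s: 15.35
position: [0.4906, -0.2725, 0.082]
tool_rot: [[-0.969, 0.246, 0.002], [0.246, 0.969, -0.001], [-0.002, -0.001, -1.0]]
ft_force: [-8.5, 5.2, 19.6]
grip_width: 0.0451
gripper_force: 97.3
```

The arm has stalled with a force jump at the expected collar height. I'll use the last picture to verify.

Run:
```python
from rig import env
import cv2
a=env.get_image("side")[:,:,::-1]
cv2.imwrite("pics/fin.png",cv2.resize(a[170:320,280:420],None,fx=4,fy=4,interpolation=2))
s=env.observe();print(s["ft_force"],s["position"])
```

```text
[-9.13505103  4.87405946 19.88228521] [ 0.49055659 -0.27245937  0.08201857]
```

View pics/fin.png

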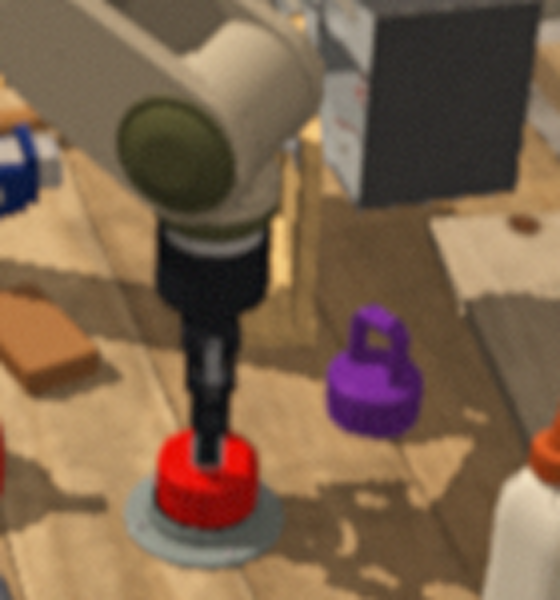

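The cap (157–258, 430–528) sits level and centred, its rim down on the collar inside the flange. The gripper still holds the handle and is pressing at about 20 N.

```bash
python3 -c "
from rig import env
print(env.close_job())"
```

```text
the job is handed in; nothing more can be done
None
```

The red cap is clicked onto the outlet and pressed down to the collar, which squeezes the gasket; the arm still grips the handle, pressing at about 20 N, and the job is handed in with no verdict returned.

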